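# Weigh down three fresh ukulele glue-ups

### The arm

A 6-joint arm with a two-finger parallel gripper is mounted at the origin on the work surface. World frame = base frame: x ahead of the robot, y to its left, z up, the work surface at z = 0. Lengths are in m, angles in rad, forces in N, time in s.
With the tool pointing down it reaches from about 0.3 to 1 m from the base axis. Payload 5.1 kg.
Tool frame: the origin (TCP) lies at the very end of the fingers, on their centre line; the grasp point (between the pads) lies 19 mm behind it (arm.hold_point_z is the distance from the TCP to the grasp point, in m); z points along the fingers, y is the line along which they close (so a half turn about z gives the same grasp; the last joint's range is limited). The gripper opens to 95 mm and grips with 3 to 60 N. Pads are 20 mm wide; open, the fingers measure 119 mm over their backs; the gripper's body (75 mm by 180 mm) begins 59 mm behind the grasp point.
Start: joints at [1.022, 0.124, 1.65, -0, 1.367, -0.083], TCP at [0.292, 0.581, 0.215] pointing down, gripper open.
Joint ranges: [-2.61, 2.61], [-1.02, 2.33], [0.03, 2.71], [-1.35, 4.49], [0.32, 2.68], [-2.91, 2.91]. Speed limits (rad/s): [2.57, 2.57, 3.14, 3.14, 3.14, 3.14].

### API

Orientations are given as a rotation vector (axis times angle).
In Python, from rig import arm gives the robot as it stands. The module is installed in compiled form; this text tells all that it offers.
- The arm moves only by the tool arm_command, never from a script. Its argument "motion" is a list of rows, each a list of 2 entries, a list of its own where there are three numbers: the shift along the tool's x, y, z normalised to -1 to 1, where 1 is 0.25 m, then the turn about the tool's z normalised to -1 to 1, where 1 is 0.5 rad. In form: [[[tx, ty, tz], yaw], ...]. A call has 1 to 20 rows; each row is the pose to reach, as a shift and turn from the pose commanded when the call began, along the tool's axes at that moment; what a row does not reach only later rows make up. A row lasts 1/10 s, in which the tool goes at most 50 mm and 8.59 degrees, less where a joint would pass 70% of its speed; a pose out of reach is approached as far as the arm can. A call with a number of a shift or a turn outside -1 to 1 is refused whole. A call with a gripper value outside its range is refused whole. "gripper" is the opening, from 0 (shut) to 1 (fully open), set as the call begins (left out, the last holds). The fingers move at their own pace and stop on an object; "grip_force" is the grip in N (left out, the last holds). Time passes only in rows, so rows that repeat a pose let the fingers close. It gives the time, the measured TCP pose, the force, the opening and the grip force at its end, in the units of the state.
- arm.get_state(): the state, without advancing time (a new reading comes with each control period).
- arm.camera(name): name is "scene" or "side" or "wrist"; returns a dict with "frame" (384x512x3 uint8, red, green, blue), "camera_matrix" (3x3 intrinsics, pixels), "D" ([k1, k2, p1, p2, k3] as OpenCV has them; the pictures are not rectified), "origin" and "orientation" of the camera in the world; the wrist camera has in their place "T_tool_cam" (4x4, takes a point from camera to tool coordinates, whose origin is the TCP and whose axes are the flange's). Camera axes: x right, y up, looking along -z (the intrinsics and any distortion apply to the point x, -y, -z); pixel columns grow to the right and rows downward; lengths in m; the calibration is good to about 2 mm. A picture is of the moment at which its call begins: read the wrist's pose just before it. There is no depth.
- arm.sign_off(): hands the job in; it is judged then, once.
The state is a dict: "time_s": time; "joint_positions": joint angles; "joint_velocities": joint speeds; "joint_efforts": joint torques, N m; "eef_pos": TCP position; "orientation": TCP orientation; "ft_force": force on the tool from outside, world axes, zero at the start; "torque": the same for the moment, N m; "width": finger opening in m; "grip_force": force on a finger pad.
Only numpy, scipy, OpenCV 4.12 (cv2) and the standard library are available. Lean on these libraries where they do the work, as an engineer would, in place of code of your own. Each camera call takes 0.05 s, during which the arm holds its last target. There are 200 camera calls.

### The job

Weigh down the three fresh glue-ups on the bench: lower the plywood caul over the two dowel pins of the headstock until it lies flat on the headplate, then rest the drilled steel block flat on the middle of the caul; lay the plain steel bar centred along the bridge blank, and set the round knobbed weight centred over the rosette. Set the steel weights down gently, never letting them fall, and leave the glue bottle, the sanding block and the pliers where they are.

Things in the scene. Friction and masses are not known exactly. Their poses are not given: they have to be found in the camera images.
- headstock: Fixed ukulele headstock lying flat, dark headplate up, 183 x 66 mm, face 16 mm above the bench; x points to its two-lobed end (83 mm off; narrower nut end at -100 mm). Two pale dowel pins, 8 mm thick, top 5 mm tapered to 4 mm, stand 12 mm above the face at (x, y) = (32, 17) and (-32, -17) mm; the other two tuner holes are black dots. Origin on the underside midway between the pins, z up.
- rosette_form: Fixed glue-up: a square plywood form 120 x 120 x 12 mm with a round dark rosette (76 mm in diameter, with pale rings in it) standing 4 mm proud at its centre; top of the rosette 16 mm above the bench. It bears nothing else. Origin at the centre of the underside, z up.
- bridge_board: Fixed glue-up: a plywood board 190 x 62 x 12 mm with a laminated bridge blank lying along its middle, 150 x 34 mm and 8 mm thick (pale layer below, dark above); top of the blank 20 mm above the bench. x along the board. Origin at the centre of the underside, z up.
- caul: Loose plywood caul, a flat rectangular plate 140 x 60 x 18 mm (x, y, z), 0.11 kg, with two through holes 10.5 mm wide at (x, y) = (32, 17) and (-32, -17) mm that fit the headstock's pins; a half turn makes no difference. Seated, it lies along the headstock, its top 34 mm above the bench, over the pins' tips. Origin at the centre of the underside, z up.
- steel_block: Loose steel setup block 76 x 50 x 25 mm (x, y, z), lying flat, with rows of small dark holes in its faces, about 0.7 kg. Origin at the centre of the underside, z up.
- steel_bar: Loose plain ground steel bar 150 x 32 x 20 mm (x, y, z), about 0.75 kg. Origin at the centre of the underside, z up.
- round_weight: Loose round steel weight: a disc 92 mm in diameter and 14 mm thick, with a knob on top to lift it by: stem 18 mm in diameter from 14 to 22 mm, cylindrical knob 28 mm in diameter from 22 to 48 mm above its underside; about 0.8 kg. Origin at the centre of the underside, z up.
- glue_bottle: Bystander: cream-yellow glue bottle with a white pointed cap, 62 mm in diameter, 170 mm tall, standing. Origin at the centre of the underside, z up.
- sanding_block: Bystander: cork sanding block 65 x 110 x 32 mm. Origin at the centre of the underside, z up.
- pliers: Bystander: pliers with blue handles lying flat, 180 mm long, 13 mm high. Origin by the pivot, on the underside.
Mind the look-alikes: they are no part of the job. What is shaped like the steel_bar but pink or red is not meant. Leave any green look-alike of the caul alone.

How it is judged:
On the way, in this order (a step that is already met when the one before it is completed fails the run):
1. the caul lies flat on the headplate, both pins in its holes (horizontal distance between caul and headstock below 0.004 m and z of caul in the frame of headstock between 0.014 and 0.018 m and angle between caul's own z axis and vertical below 0.06 rad and angle between the x axis of caul and the x axis of headstock, either way round below 0.07 rad), for 0.2 s.
2. the drilled steel block rests flat on the middle of the caul, the caul still seated (all of step 1 and horizontal distance between steel_block and headstock below 0.015 m and z of steel_block in the frame of headstock between 0.032 and 0.036 m and angle between steel_block's own z axis and vertical below 0.06 rad), for 0.2 s.
At the end, for the whole second after the job is handed in: Caul flat on the headplate over both pins (4 mm, 0.07 rad); drilled block flat on it, within 15 mm of its middle; bar flat on the bridge blank (12 mm, 0.15 rad); round weight flat on the rosette (10 mm); heights within 2 mm, all released and at rest (all of step 2 and horizontal distance between steel_bar and bridge_board below 0.012 m and z of steel_bar in the frame of bridge_board between 0.018 and 0.022 m and angle between each of steel_bar, round_weight's own z axis and vertical below 0.06 rad and angle between the x axis of steel_bar and the x axis of bridge_board, either way round below 0.15 rad and horizontal distance between round_weight and rosette_form below 0.01 m and z of round_weight in the frame of rosette_form between 0.014 and 0.018 m and linear speed of each of caul, steel_block, steel_bar, round_weight below 0.01 m/s and contact force between each of caul, steel_block, steel_bar, round_weight and the fingers below 0.1 N); the robot touches nothing.
It fails at once if a steel weight is let fall or thrown (faster than 0.5 m/s with no finger on it: a drop of more than about 13 mm) ((linear speed of steel_block above 0.5 m/s and contact force between steel_block and the fingers below 0.01 N) or (linear speed of steel_bar above 0.5 m/s and contact force between steel_bar and the fingers below 0.01 N) or (linear speed of round_weight above 0.5 m/s and contact force between round_weight and the fingers below 0.01 N)).
It fails at once if the glue bottle is shifted by more than 20 mm (distance of glue_bottle from where it was at the start of the episode above 0.02 m).
It fails at once if the sanding block is shifted by more than 20 mm (distance of sanding_block from where it was at the start of the episode above 0.02 m).
It fails at once if the pair of pliers is shifted by more than 20 mm (distance of pliers from where it was at the start of the episode above 0.02 m).
It also fails if it takes over 128 s, if anything falls off the work surface, if the arm or the gripper's body presses on something with over 40 N, if the wrist force passes 120 N, or if a joint passes its speed limit or range.

## Working session

There is one attempt and no reset: what is moved stays moved. The work goes in short steps, Python scripts to look and compute and a tool call to move; the robot and the scene stay as the last step left them, time stands still between calls to the robot, and variables do not carry over. Pictures are saved under pics/ and viewed, at most 14 in all, crops included, and the job is handed in when it is done.

Besides the shell and the picture viewer there is one more tool, called after "Request:" in YAML: its name, and indented under it one key for each argument. arm_command: Moves the arm, as the interface text tells. Its arguments: {"type":"object","properties":{"motion":{"type":"array","items":{"type":"array"}},"gripper":{"type":"number"},"grip_force":{"type":"number"}},"required":["motion"]}

```bash
mkdir -p pics; cat > h.py <<'E'
import numpy as np, cv2
from scipy.spatial.transform import Rotation as R
from rig import arm
def cam(name):
    s=arm.get_state(); c=arm.camera(name)
    K=np.array(c["camera_matrix"]);D=np.array(c["D"],float)
    if name=="wrist":
        T=np.eye(4);T[:3,:3]=R.from_rotvec(s["orientation"]).as_matrix();T[:3,3]=s["eef_pos"]
        T=T@np.array(c["T_tool_cam"])
    else:
        T=np.eye(4);o=np.array(c["orientation"],float)
        T[:3,:3]=o if o.shape==(3,3) else R.from_rotvec(o).as_matrix()
        T[:3,3]=c["origin"]
    return c["frame"],K,D,T
def save(name,fn,crop=None,scale=1.5):
    f,K,D,T=cam(name); np.savez("pics/"+fn+".npz",f=f,K=K,D=D,T=T)
    out(fn,fn,crop,scale)
def out(src,fn,crop=None,scale=1.5):
    f=np.load("pics/"+src+".npz")["f"]
    if crop: f=f[crop[1]:crop[3],crop[0]:crop[2]]
    cv2.imwrite("pics/"+fn+".png",cv2.resize(f[:,:,::-1],None,fx=scale,fy=scale,interpolation=cv2.INTER_CUBIC))
def pix2w(src,px,z):
    d=np.load("pics/"+src+".npz");px=np.array(px,float).reshape(-1,1,2)
    u=cv2.undistortPoints(px,d["K"],d["D"])[:,0]
    r=np.c_[u[:,0],-u[:,1],-np.ones(len(u))]@d["T"][:3,:3].T
    o=d["T"][:3,3]; return o+r*((z-o[2])/r[:,2])[:,None]
def w2pix(src,P):
    d=np.load("pics/"+src+".npz");p=(np.array(P,float)-d["T"][:3,3])@d["T"][:3,:3]
    p=p*[1,-1,-1]; return cv2.projectPoints(p,np.zeros(3),np.zeros(3),d["K"],d["D"])[0][:,0]
E
python3 - <<'E'
from h import *
s=arm.get_state();print(s)
for n in("scene","side","wrist"):
    save(n,n+"0"); d=np.load(f"pics/{n}0.npz");print(n,d["K"].round(1).tolist(),d["D"],d["T"].round(3).tolist())
print(arm.hold_point_z)
E
```

```text
{'time_s': 0.0, 'joint_positions': array([ 1.02237827e+00,  1.24490906e-01,  1.65166676e+00, -2.72494066e-05,
        1.36747070e+00, -8.26148777e-02]), 'joint_velocities': array([ 0.00038487,  0.00098119, -0.00111902,  0.00051804,  0.00051957,
       -0.00094951]), 'joint_efforts': array([-1.21967818e-05, -4.17625487e+01, -3.59926736e+01,  7.73676694e-02,
        4.94486047e-02, -1.82170202e-04]), 'eef_pos': array([0.29165116, 0.5801857 , 0.21340051]), 'orientation': array([-7.24936312e-01, -3.05618277e+00,  3.05225237e-03]), 'ft_force': array([-0.50924353,  0.50744466, -0.32607965]), 'torque': array([0.04176781, 0.0258584 , 0.00455951]), 'grip_force': 0.0, 'width': 0.09474534781116713}
scene [[374.5, 0.0, 261.8], [0.0, 374.5, 188.6], [0.0, 0.0, 1.0]] [-0.07613559  0.          0.          0.          0.        ] [[-0.706, -0.511, 0.49, 1.157], [0.708, -0.495, 0.504, 0.652], [-0.015, 0.702, 0.712, 0.948], [0.0, 0.0, 0.0, 1.0]]
side [[495.6, 0.0, 258.0], [0.0, 495.6, 186.1], [0.0, 0.0, 1.0]] [-0.17324446  0.          0.          0.          0.        ] [[0.946, 0.219, -0.237, 0.126], [-0.323, 0.637, -0.7, -1.117], [-0.002, 0.739, 0.673, 1.159], [0.0, 0.0, 0.0, 1.0]]
wrist [[281.3, 0.0, 256.6], [0.0, 281.3, 188.7], [0.0, 0.0, 1.0]] [-0.06836341  0.          0.          0.          0.        ] [[0.449, -0.866, -0.221, 0.231], [0.894, 0.435, 0.113, 0.611], [-0.002, -0.248, 0.969, 0.384], [0.0, 0.0, 0.0, 1.0]]
0.0188
```

View pics/scene0.png

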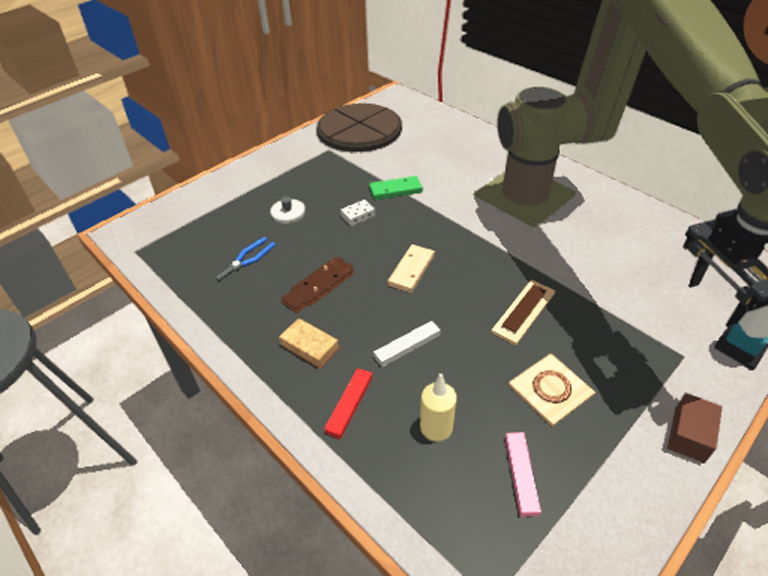

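View pics/side0.png

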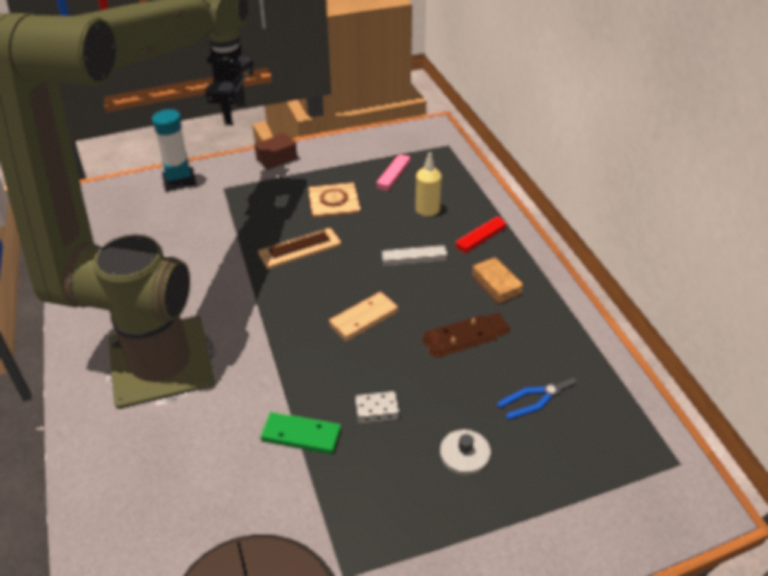

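Scene view (display px, 1.5x):
- Caul: plywood (412,267). Look-alike: green plate (396,187).
- Bar: plain grey (407,342). Look-alikes: red (349,403) and pink (523,473).
- Block: drilled (357,212).
- Round weight: (288,209).
- Headstock: (318,284).
- Bridge: (523,311).
- Rosette: (552,388).

By the description I choose the plywood caul and the grey bar.

```bash
python3 - <<'E'
from h import *
a=dict(caul=(412,265,363,314,.018),bar=(407,341,414,253,.02),block=(357,210,377,402,.025),weight=(287,211,465,452,.014),head=(318,283,467,334,.016),bridge=(523,311,301,245,.016),ros=(552,386,334,197,.016),bottle=(437,430,428,208,0.0),sand=(309,338,497,275,.032))
for k,v in a.items():
    print(k,pix2w("scene0",[v[0]/1.5,v[1]/1.5],v[4]).round(3),pix2w("side0",[v[2]/1.5,v[3]/1.5],v[4]).round(3))
out("scene0","crop1",(170,100,340,270),4)
s=arm.get_state();print(R.from_rotvec(s["orientation"]).as_matrix().round(3))
c=arm.camera("wrist");print(np.array(c["T_tool_cam"]).round(3))
E
```

```text
caul [[ 0.441 -0.015  0.018]] [[ 0.443 -0.02   0.018]]
bar [[0.619 0.139 0.02 ]] [[0.618 0.134 0.02 ]]
block [[ 0.395 -0.261  0.025]] [[ 0.395 -0.264  0.025]]
weight [[ 0.519 -0.406  0.014]] [[ 0.513 -0.42   0.014]]
head [[ 0.637 -0.133  0.016]] [[ 0.634 -0.147  0.016]]
bridge [[0.376 0.262 0.016]] [[0.373 0.255 0.016]]
ros [[0.499 0.422 0.016]] [[0.502 0.418 0.016]]
bottle [[0.723 0.317 0.   ]] [[0.724 0.313 0.   ]]
sand [[ 0.764 -0.008  0.032]] [[ 0.765 -0.013  0.032]]
[[-0.893  0.449 -0.001]
 [ 0.449  0.893 -0.001]
 [ 0.    -0.002 -1.   ]]
[[ 0.     0.969  0.248  0.068]
 [ 1.    -0.    -0.    -0.   ]
 [-0.     0.248 -0.969 -0.171]
 [ 0.     0.     0.     1.   ]]
```

View pics/crop1.png

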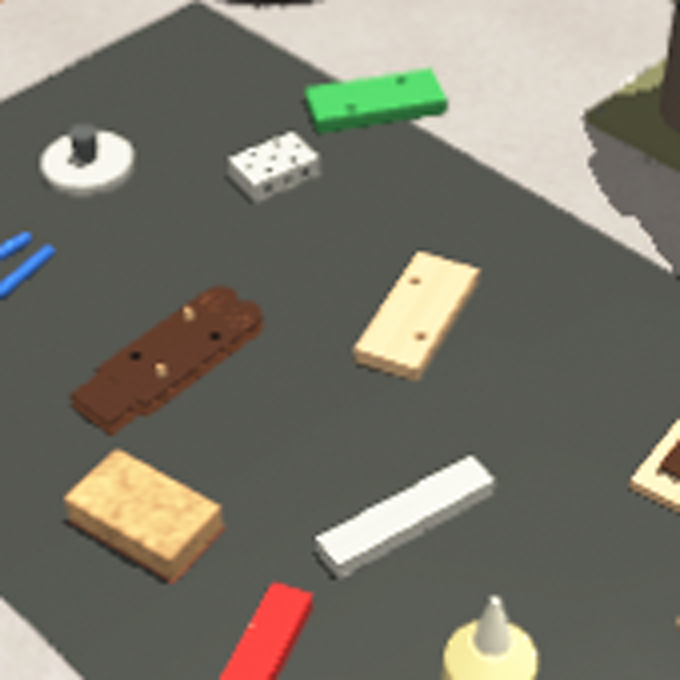

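The crop confirms it: the plywood caul with two holes is at crop px (418,312), the plain grey bar at (405,515), the headstock with two pale pins at (165,355). Moving to a look pose over the caul and headstock.

Request:
arm_command:
  motion:
    - [[-0.69,-0.64,0],0]
    - [[-0.69,-0.64,0],0]
    - [[-0.69,-0.64,0],0]
    - [[-0.69,-0.64,0],0]
    - [[-0.69,-0.64,0],0]
    - [[-0.69,-0.64,0],0]
  gripper: 1

```text
time_s: 0.8
eef_pos: [0.3753, 0.3571, 0.2146]
orientation: [0.732, 3.054, -0.001]
ft_force: [0.2, 0.5, -0.4]
width: 0.0955
grip_force: 0.0
```

Request:
arm_command:
  motion:
    - [[-0.69,-0.64,0],0]
    - [[-0.69,-0.64,0],0]
    - [[-0.69,-0.64,0],0]
    - [[-0.69,-0.64,0],0]
    - [[-0.69,-0.64,0],0]
    - [[-0.69,-0.64,0],0]

```text
time_s: 1.4
eef_pos: [0.4576, 0.1373, 0.2147]
orientation: [0.732, 3.055, -0.001]
ft_force: [-0.8, 0.3, 0.6]
width: 0.0952
grip_force: 0.0
```

Request:
arm_command:
  motion:
    - [[-0.69,-0.64,0],-0.93]
    - [[-0.69,-0.64,0],-0.93]
    - [[-0.69,-0.64,0],-0.93]
    - [[-0.69,-0.64,0],-0.93]
    - [[-0.69,-0.64,0],-0.93]
    - [[-0.69,-0.64,0],-0.93]
    - [[-0.69,-0.64,0],-0.93]
    - [[-0.69,-0.64,0],-0.93]

```text
time_s: 2.2
eef_pos: [0.5387, -0.079, 0.2143]
orientation: [0.001, -3.141, -0.001]
ft_force: [-0.6, 1.3, 0.5]
width: 0.0952
grip_force: 0.0
```

```bash
python3 - <<'E'
from h import *
s=arm.get_state();print(s["time_s"],s["eef_pos"],s["joint_positions"].round(3))
save("wrist","w1")
E
```

```text
2.2 [ 0.53866221 -0.07895365  0.21432994] [-2.450e-01 -1.100e-01  1.886e+00  1.000e-03  1.367e+00 -1.816e+00]
```

View pics/w1.png

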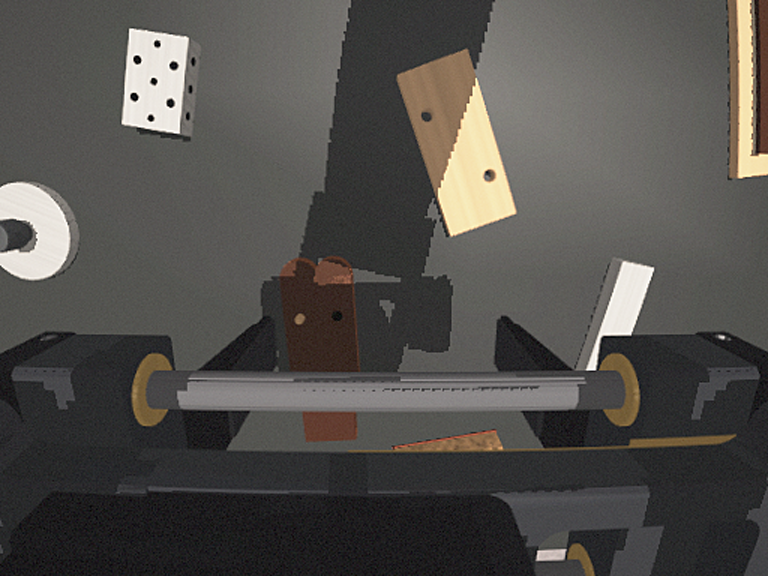

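The wrist view shows the caul at (456,143) with holes at (426,116) and (489,175), the block at (156,81), the weight at (35,230) and the headstock partly hidden by the gripper at (318,350). I'll fit poses from the corners.

```bash
cat >> h.py <<'E'
from scipy.optimize import least_squares
def fit(src,model,px,g,scale=1.5):
    """model pts (x,y,z), px display pixels, g=(x,y,yaw) guess"""
    m=np.array(model,float);px=np.array(px,float)/scale
    f=lambda p:(w2pix(src,np.c_[p[0]+m[:,0]*np.cos(p[2])-m[:,1]*np.sin(p[2]),p[1]+m[:,0]*np.sin(p[2])+m[:,1]*np.cos(p[2]),m[:,2]])-px).ravel()
    r=least_squares(f,g,loss="soft_l1"); print(src,r.x.round(4),"rms px",np.sqrt(np.mean(r.fun**2)).round(2)); return r.x
def box(a,b,z): return [(a/2,b/2,z),(a/2,-b/2,z),(-a/2,-b/2,z),(-a/2,b/2,z)]
def go(x,y,z,phi):
    s=arm.get_state();M=R.from_rotvec(s["orientation"]).as_matrix()
    p0=np.arctan2(M[1,1],M[0,1]); d=(phi-p0+np.pi/2)%np.pi-np.pi/2
    t=M.T@(np.array([x,y,z])-s["eef_pos"])
    n=int(max(np.ceil(np.abs(t)/.25).max(),np.ceil(abs(d)/.5)))
    print("phi",p0.round(4),"dphi",d.round(4),"q6new~",(s["joint_positions"][5]-d).round(2)," total: shift",(t/.25).round(3)," yaw",(-d/.5).round(3),"calls",n)
    for k in range(n): # straight steps, turning equally
        a=p0+d*k/n; w=(np.array([x,y])-s["eef_pos"][:2])/n; ty=np.array([np.cos(a),np.sin(a)]); tx=np.array([-ty[1],ty[0]])
        if n>1: print("  step",np.r_[w@tx,w@ty,(s["eef_pos"][2]-z)/n].__truediv__(.25).round(3),(-d/n/.5).round(3))
E
python3 - <<'E'
from h import *
c=fit("w1",box(.14,.06,.018)+[(.032,.017,.018),(-.032,-.017,.018)],[(516,213),(450,236),(397,74),(468,49),(489,175),(426,116)],(.44,-.017,.3))
c=fit("w1",box(.14,.06,.018)+[(.032,.017,.018),(-.032,-.017,.018)],[(450,236),(397,74),(468,49),(516,213),(489,175),(426,116)],(.44,-.017,.3))
for g in(0,1.5,.3):fit("w1",box(.14,.06,.018)+[(.032,.017,.018),(-.032,-.017,.018)],[(450,236),(516,213),(468,49),(397,74),(489,175),(426,116)],(.44,-.017,g))
fit("w1",box(.076,.05,.025),[(122,125),(181,135),(190,35),(130,28)],(.395,-.26,.1))
fit("w1",[(.032,.017,.028),(.032,-.017,.016)],[(300,317),(337,316)],(.635,-.14,3.1))
E
```

```text
w1 [ 0.4453 -0.018   0.3455] rms px 0.39
w1 [ 0.4456 -0.0178 -0.4635] rms px 36.69
w1 [ 0.4452 -0.012  -0.3063] rms px 34.37
w1 [ 0.4459 -0.0185  0.2932] rms px 27.91
w1 [ 0.4459 -0.0185  0.2932] rms px 27.91
w1 [ 0.3917 -0.3018  0.0989] rms px 33.98
w1 [ 0.6261 -0.1425  3.0488] rms px 0.54
```

Request:
arm_command:
  motion:
    - [[-0.79,-0.29,0.25],0.18]
    - [[-0.79,-0.29,0.25],0.18]
    - [[-0.79,-0.29,0.25],0.18]
    - [[-0.79,-0.29,0.25],0.18]
    - [[-0.79,-0.29,0.25],0.18]
    - [[-0.79,-0.29,0.25],0.18]
    - [[-0.79,-0.29,0.25],0.18]
    - [[-0.79,-0.29,0.25],0.18]

```text
time_s: 3.05
eef_pos: [0.7357, -0.1518, 0.1534]
orientation: [0.14, 3.138, -0.0]
ft_force: [-0.3, -0.9, -0.3]
width: 0.0953
grip_force: 0.0
```

```bash
python3 - <<'E'
from h import *
save("wrist","w2",(100,0,412,234),2.5)
go(.549,.019,.152,1.916)
E
```

```text
phi 1.4811 dphi 0.4349 q6new~ -2.19  total: shift [0.805 0.615 0.005]  yaw -0.87 calls 1
```

View pics/w2.png

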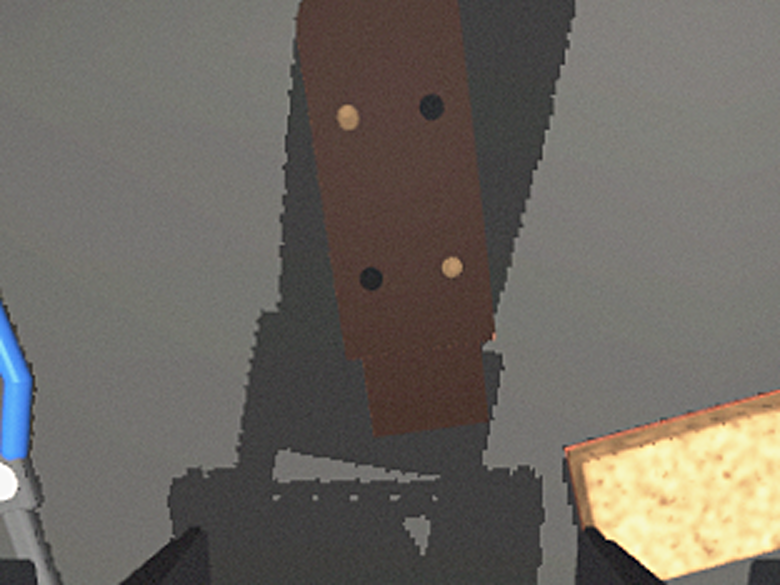

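Headstock close up, crop px: pins at (348,117) and (452,266), black holes at (431,106) and (371,278). Pliers at far left and cork block at lower right are clear. Next, the caul from the same relative viewpoint.

Request:
arm_command:
  motion:
    - [[0.8,0.62,0.0],-0.87]
    - [[0.8,0.62,0.0],-0.87]
    - [[0.8,0.62,0.0],-0.87]
    - [[0.8,0.62,0.0],-0.87]
    - [[0.8,0.62,0.0],-0.87]
    - [[0.8,0.62,0.0],-0.87]
    - [[0.8,0.62,0.0],-0.87]
    - [[0.8,0.62,0.0],-0.87]
    - [[0.8,0.62,0.0],-0.87]

```text
time_s: 4.0
eef_pos: [0.5521, 0.0185, 0.1529]
orientation: [-0.536, 3.094, -0.001]
ft_force: [-0.1, 0.1, 0.1]
width: 0.0954
grip_force: 0.0
```

```bash
python3 - <<'E'
from h import *
save("wrist","w3",(100,0,412,234),2.5)
P=np.array([(348,117),(452,266),(431,106),(371,278)])/2.5+[100,0]
M=[(.032,.017,.024),(-.032,-.017,.024),(.032,-.017,.016),(-.032,.017,.016)]
fit("w2",M,P,(.626,-.1425,3.0),1)
fit("w2",M[:2],P[:2],(.626,-.1425,3.0),1)
fit("w2",M[2:],P[2:],(.626,-.1425,3.0),1)
E
```

```text
w2 [ 0.628  -0.1391  3.1946] rms px 0.38
w2 [ 0.6284 -0.1391  3.1962] rms px 0.38
w2 [ 0.6277 -0.1392  3.1937] rms px 0.08
```

View pics/w3.png

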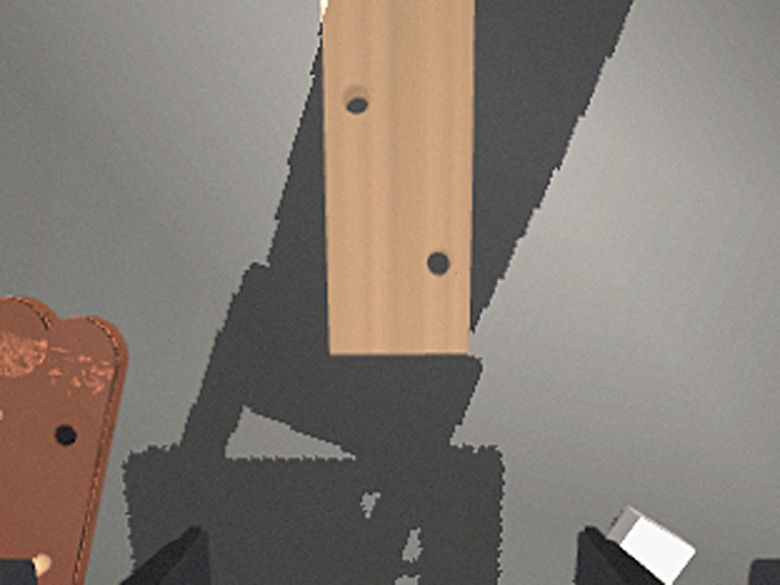

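Caul close up, crop px: holes at (438,263) and (356,100), near corners (330,354) and (469,354).

```bash
python3 - <<'E'
from h import *
P=np.array([(438,263),(356,100),(330,354),(469,354)])/2.5+[100,0]
M=[(.032,.017,.018),(-.032,-.017,.018),(.07,-.03,.018),(.07,.03,.018)]
fit("w3",M[:2],P[:2],(.4453,-.018,.345),1)
c=fit("w3",M,P,(.4453,-.018,.345),1)
go(c[0],c[1],.012,c[2]+np.pi/2)
print(R.from_rotvec(arm.get_state()["orientation"]).as_matrix().round(4))
E
```

```text
w3 [ 0.4453 -0.0181  0.341 ] rms px 0.06
w3 [ 0.4452 -0.0179  0.3489] rms px 0.22
phi 1.9138 dphi 0.0059 q6new~ -1.98  total: shift [0.452 0.007 0.562]  yaw -0.012 calls 1
[[-9.417e-01 -3.364e-01  1.000e-03]
 [-3.364e-01  9.417e-01 -2.000e-04]
 [-9.000e-04 -5.000e-04 -1.000e+00]]
```

Request:
arm_command:
  motion:
    - [[0.452,0.007,0.2],-0.012]
    - [[0.452,0.007,0.2],-0.012]
    - [[0.452,0.007,0.2],-0.012]
    - [[0.452,0.007,0.4],-0.012]
    - [[0.452,0.007,0.5],-0.012]
    - [[0.452,0.007,0.59],-0.012]
    - [[0.452,0.007,0.59],-0.012]
    - [[0.452,0.007,0.59],-0.012]

```text
time_s: 4.85
eef_pos: [0.4445, -0.0177, 0.005]
orientation: [0.546, -3.093, -0.0]
ft_force: [-0.1, -0.3, 1.4]
width: 0.0949
grip_force: 0.0
```

Request:
arm_command:
  motion:
    - [[0,0,0],0]
    - [[0,0,0],0]
    - [[0,0,0],0]
    - [[0,0,0],0]
    - [[0,0,0],0]
    - [[0,0,0],0]
    - [[0,0,0],0]
    - [[0,0,0],0]
    - [[0,0,0],0]
    - [[0,0,0],0]
  gripper: 0.5
  grip_force: 25

```text
time_s: 5.85
eef_pos: [0.4442, -0.0172, 0.0049]
orientation: [-0.547, 3.093, -0.0]
ft_force: [-1.2, 1.4, 4.8]
width: 0.0597
grip_force: 25.0
```

```bash
python3 - <<'E'
from h import *
s=arm.get_state();print(s["time_s"],s["eef_pos"],s["width"],s["grip_force"])
p=s["eef_pos"];print("offset tcp-caul",p[:2]-[.4453,-.018])
go(.628,-.139,.08,3.1946-np.pi/2)
E
```

```text
5.85 [ 0.44424157 -0.01719729  0.00493162] 0.059708424857395186 25.00021755695343
offset tcp-caul [-0.00105843  0.00080271]
phi 1.921 dphi -0.2972 q6new~ -1.78  total: shift [-0.523 -0.71  -0.3  ]  yaw 0.594 calls 1
```

Request:
arm_command:
  motion:
    - [[0,0,-0.1],0]
    - [[0,0,-0.2],0]
    - [[0,0,-0.3],0]
    - [[-0.1,-0.15,-0.3],0.1]
    - [[-0.2,-0.3,-0.3],0.25]
    - [[-0.35,-0.5,-0.3],0.4]
    - [[-0.45,-0.62,-0.3],0.52]
    - [[-0.52,-0.708,-0.3],0.594]
    - [[-0.52,-0.708,-0.3],0.594]
    - [[-0.52,-0.708,-0.3],0.594]
    - [[-0.52,-0.708,-0.3],0.594]

```text
time_s: 6.95
eef_pos: [0.6255, -0.1381, 0.0786]
orientation: [0.084, -3.138, -0.001]
ft_force: [-0.3, -0.2, -1.1]
width: 0.0596
grip_force: 25.0
```

```bash
python3 - <<'E'
from h import *
go(.6273,-.1386,.037,3.1946-np.pi/2)
E
```

```text
phi 1.6246 dphi -0.0008 q6new~ -1.92  total: shift [-0.007 -0.003  0.166]  yaw 0.002 calls 1
```

Request:
arm_command:
  motion:
    - [[-0.007,-0.003,0.08],0]
    - [[-0.007,-0.003,0.166],0]
    - [[-0.007,-0.003,0.166],0]
    - [[-0.007,-0.003,0.166],0]
    - [[-0.007,-0.003,0.166],0]

```text
time_s: 7.45
eef_pos: [0.6292, -0.1394, 0.0397]
orientation: [-0.084, 3.139, -0.001]
ft_force: [0.2, 0.1, -0.5]
width: 0.0598
grip_force: 25.0
```

```bash
python3 - <<'E'
from h import *
s=arm.get_state();print(s["eef_pos"])
save("wrist","w4",(140,40,372,240),3)
E
```

```text
[ 0.6292258  -0.13940751  0.03965431]
```

View pics/w4.png

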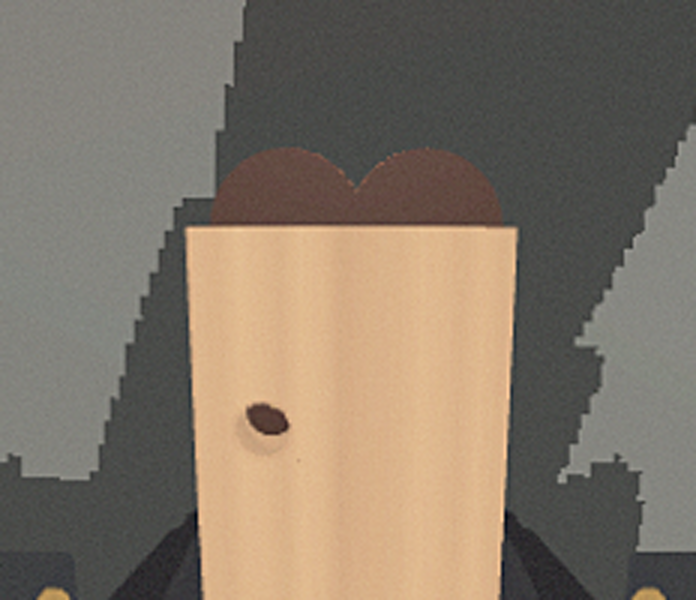

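The hole is at crop (263,427), the caul's far corners at (186,228) and (517,228), the headstock lobe tips at (285,148) and (425,148). I'll compare the caul's and headstock's positions in this one view.

```bash
python3 - <<'E'
from h import *
for i in range(4):
    s=arm.get_state();print(s["time_s"],s["eef_pos"].round(4));arm.camera("side")
q=lambda p:np.array(p)/3+[140,40]
s=arm.get_state();M=R.from_rotvec(s["orientation"]).as_matrix()
T=np.load("pics/w4.npz")["T"]
t=lambda P:((P-s["eef_pos"])@M*1000).round(2)
zc=s["eef_pos"][2]-.005
print("lobe tips (83)",t(pix2w("w4",q([(285,148),(425,148)]),.016)))
print("lobe sides",t(pix2w("w4",q([(211,215),(501,215)]),.016)))
print("caul corners",t(pix2w("w4",q([(186,228),(517,228)]),zc+.018)))
print("hole",t(pix2w("w4",q([(263,427)]),zc+.018)))
E
```

```text
7.5 [ 0.6295 -0.1396  0.0399]
7.55 [ 0.6296 -0.1397  0.0399]
7.6 [ 0.6295 -0.1397  0.0397]
7.65 [ 0.6294 -0.1397  0.0394]
lobe tips (83) [[ 86.53 -14.83  23.02]
 [ 86.55  15.93  23.01]]
lobe sides [[ 72.22 -31.61  23.05]
 [ 72.29  33.21  23.02]]
caul corners [[ 69.29 -30.48 -13.08]
 [ 69.34  29.97 -13.11]]
hole [[ 31.96 -17.25 -13.04]]
```

```bash
python3 - <<'E'
from h import *
q=lambda p:np.array(p)/2.5+[100,0]
P=pix2w("w2",q([(375,436),(489,419),(345,357),(492,338)]),.016)
h=np.array([.628,-.1391]);a=3.1946
d=P[:,:2]-h;print(np.c_[d@[np.cos(a),np.sin(a)],d@[-np.sin(a),np.cos(a)]].round(4))
# caul far view of headstock from w3: pin/hole
q3=pix2w("w3",q([(65,434)]),.016);print(q3, h+np.array([.032*np.cos(a)+.017*np.sin(a),.032*np.sin(a)-.017*np.cos(a)]))
# w1 hole/pin with settled?
E
```

```text
[[-0.0997  0.0256]
 [-0.0993 -0.0257]
 [-0.0632  0.0333]
 [-0.0641 -0.0309]]
[[ 0.59505078 -0.12422281  0.016     ]] [ 0.59514424 -0.12381932]
```

Request:
arm_command:
  motion:
    - [[0.01,0.004,0.016],0]
    - [[0.01,0.004,0.016],0]
    - [[0.01,0.004,0.016],0]
    - [[0.01,0.004,0.016],0]
    - [[0.01,0.004,0.016],0]
    - [[0.01,0.004,0.016],0]

```text
time_s: 8.3
eef_pos: [0.6263, -0.1387, 0.0342]
orientation: [-0.084, 3.14, -0.0]
ft_force: [0.8, 0.2, -1.3]
width: 0.0594
grip_force: 25.0
```

```bash
python3 - <<'E'
from h import *
s=arm.get_state();print(s["eef_pos"],s["ft_force"])
save("wrist","w5",(170,60,330,200),5)
E
```

```text
[ 0.62626879 -0.13868994  0.03422909] [ 0.80068077  0.24395873 -1.34290795]
```

View pics/w5.png

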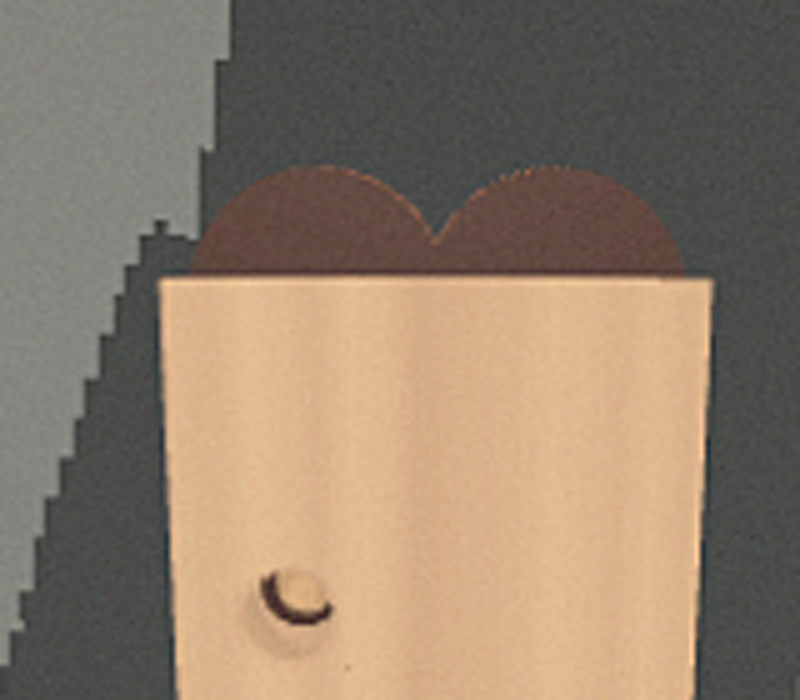

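The pin tip shows through the hole: tip near crop (302,589), hole's top rim centred near (289,612). Lobe tips are at row 166, the caul edge at row 278.

```bash
python3 - <<'E'
from h import *
q=lambda p:np.array(p)/5+[170,60]
s=arm.get_state();M=R.from_rotvec(s["orientation"]).as_matrix();print(s["eef_pos"].round(4))
t=lambda P:((P-s["eef_pos"])@M*1000).round(2)
zt=s["eef_pos"][2]+.013
print("pin",t(pix2w("w5",q([(302,589)]),.028)),"hole",t(pix2w("w5",q([(289,612)]),zt)))
print("tips",t(pix2w("w5",q([(315,166),(555,166)]),.016)),"sides",t(pix2w("w5",q([(191,270),(683,270)]),.016)),"caul",t(pix2w("w5",q([(159,278),(713,278)]),zt)))
E
```

```text
[ 0.6263 -0.1387  0.0342]
pin [[ 30.59 -17.62   6.21]] hole [[ 32.02 -17.35 -13.  ]]
tips [[ 83.66 -15.96  18.21]
 [ 83.67  14.9   18.2 ]] sides [[ 70.66 -32.41  18.21]
 [ 70.69  31.89  18.2 ]] caul [[ 69.5  -30.72 -13.01]
 [ 69.52  29.83 -13.01]]
```

Request:
arm_command:
  motion:
    - [[0,0,0.01],0]
    - [[0,0,0.018],0]
    - [[0,0,0.026],0]
    - [[0,0,0.03],0]
    - [[0,0,0.03],0]
    - [[0,0,0.03],0]
    - [[0,0,0.03],0]

```text
time_s: 9.05
eef_pos: [0.6262, -0.1387, 0.0268]
orientation: [-0.084, 3.14, -0.0]
ft_force: [-0.2, -0.3, -1.8]
width: 0.0599
grip_force: 25.0
```

Request:
arm_command:
  motion:
    - [[0,0,0.005],0]
    - [[0,0,0.01],0]
    - [[0,0,0.015],0]
    - [[0,0,0.02],0]
    - [[0,0,0.02],0]
    - [[0,0,0.02],0]
    - [[0,0,0.02],0]

```text
time_s: 9.75
eef_pos: [0.6262, -0.1387, 0.0217]
orientation: [-0.083, 3.14, -0.0]
ft_force: [0.1, -0.2, -0.7]
width: 0.0595
grip_force: 25.0
```

No resistance, so the pins are in. Lowering a last bit, then releasing.

Request:
arm_command:
  motion:
    - [[0,0,0.003],0]
    - [[0,0,0.005],0]
    - [[0,0,0.005],0]
    - [[0,0,0.005],0]

```text
time_s: 10.15
eef_pos: [0.6264, -0.1387, 0.021]
orientation: [-0.084, 3.14, -0.0]
ft_force: [-2.5, 0.1, 3.7]
width: 0.0597
grip_force: 25.0
```

Request:
arm_command:
  motion:
    - [[0,0,0],0]
    - [[0,0,0],0]
    - [[0,0,0],0]
    - [[0,0,0],0]
    - [[0,0,0],0]
    - [[0,0,0],0]
    - [[0,0,-0.2],0]
    - [[0,0,-0.4],0]
    - [[0,0,-0.6],0]
    - [[0,0,-0.6],0]
    - [[0,0,-0.6],0]
  gripper: 1

```text
time_s: 11.25
eef_pos: [0.6273, -0.139, 0.1729]
orientation: [-0.084, 3.136, -0.002]
ft_force: [0.3, -0.9, -0.4]
width: 0.0952
grip_force: 0.0
```

```bash
python3 - <<'E'
from h import *
P=[(122,125),(181,135),(190,35),(130,28)]
for g in(1.6,0.1,-1.5):
  for k in range(2): b=fit("w1",box(.076,.05,.025),P[k:]+P[:k],(.39,-.26,g))
s=arm.get_state();print(s["eef_pos"])
go(.495,-.26,.152,np.pi/2)
E
```

```text
w1 [ 0.3917 -0.3018  0.0989] rms px 33.98
w1 [ 0.4318 -0.2709  1.9631] rms px 45.29
w1 [ 0.3917 -0.3018  0.0989] rms px 33.98
w1 [ 0.3935 -0.2663 -0.1812] rms px 37.15
w1 [ 0.3926 -0.2667 -1.3064] rms px 34.8
w1 [ 0.3925 -0.3022 -1.0493] rms px 40.32
[ 0.62732177 -0.13897581  0.17285937]
phi 1.6241 dphi -0.0533 q6new~ -1.87  total: shift [ 0.555 -0.455  0.082]  yaw 0.107 calls 1
```

Request:
arm_command:
  motion:
    - [[0.2,-0.15,0.08],0.1]
    - [[0.4,-0.3,0.08],0.1]
    - [[0.555,-0.455,0.08],0.1]
    - [[0.555,-0.455,0.08],0.1]
    - [[0.555,-0.455,0.08],0.1]
    - [[0.555,-0.455,0.08],0.1]
    - [[0.555,-0.455,0.08],0.1]
    - [[0.555,-0.455,0.08],0.1]
    - [[0.555,-0.455,0.08],0.1]

```text
time_s: 12.15
eef_pos: [0.4943, -0.2588, 0.1502]
orientation: [0.007, -3.141, -0.001]
ft_force: [0.1, 0.4, 0.6]
width: 0.095
grip_force: 0.0
```

```bash
python3 - <<'E'
from h import *
b=fit("w1",box(.076,.05,.025),[(181,135),(122,125),(130,28),(190,35)],(.39,-.26,0.))
s=arm.get_state();print(s["eef_pos"])
save("wrist","w6")
# also segment white-ish block automatically
f=np.load("pics/w6.npz")["f"];m=(f.min(2)>150).astype(np.uint8);n,l,st,c=cv2.connectedComponentsWithStats(m)
for i in range(1,n):
    if st[i,4]>300:
        cnt=cv2.findContours((l==i).astype(np.uint8),0,2)[0][0];r=cv2.minAreaRect(cnt);print(st[i],c[i].round(1),r)
E
```

```text
w1 [ 0.3931 -0.2664 -0.1802] rms px 0.57
[ 0.49426554 -0.25882486  0.15016548]
[ 219   39   63   86 3772] [248.9  81.6] ((249.54052734375, 82.25675964355469), (51.785682678222656, 80.2267074584961), 9.462322235107422)
[  83  158   80   77 3817] [124.3 193.4] ((121.73326873779297, 195.6227264404297), (77.7351303100586, 76.78933715820312), 7.765166282653809)
[ 183  256  150   17 1906] [255.2 264.3] ((257.5351867675781, 263.52783203125), (149.04261779785156, 15.83415412902832), 0.45113858580589294)
[333 274  29  26 548] [343.7 287.7] ((347.0, 286.5), (25.0, 28.0), 90.0)
```

View pics/w6.png

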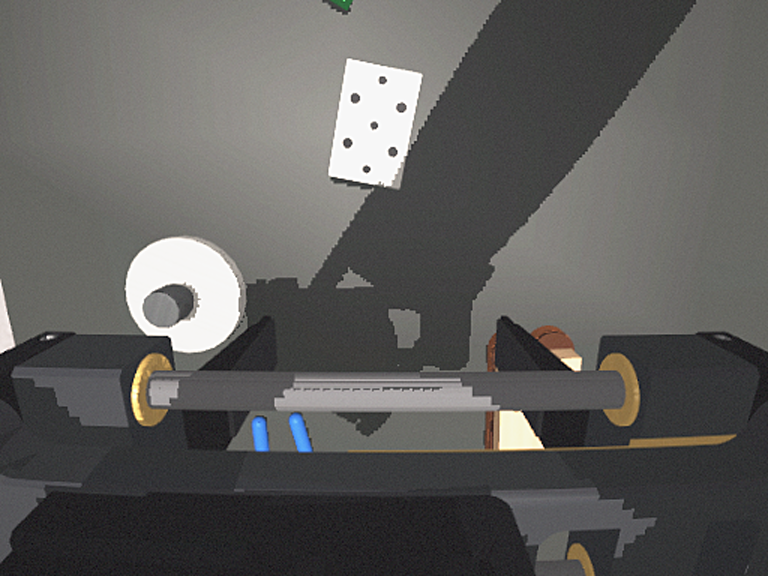

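The block's top corners are at (347,58), (422,72), (400,186), (330,177). The disc is centred near (184,293) with its knob top at (163,307).

```bash
python3 - <<'E'
from h import *
b=fit("w6",box(.076,.05,.025),[(400,186),(330,177),(347,58),(422,72)],(.39,-.26,0.))
print("weight disc",pix2w("w6",np.array([(184,294)])/1.5,.014),"knob",pix2w("w6",np.array([(163,307)])/1.5,.048))
go(b[0],b[1],.05,b[2]+np.pi/2)
E
```

```text
w6 [ 0.3924 -0.2669 -0.1654] rms px 0.72
weight disc [[ 0.51359695 -0.41378253  0.014     ]] knob [[ 0.51330775 -0.41287126  0.048     ]]
phi 1.5753 dphi -0.17 q6new~ -1.98  total: shift [ 0.407 -0.03   0.401]  yaw 0.34 calls 1
```

Request:
arm_command:
  motion:
    - [[0.2,-0.015,0.1],0.3]
    - [[0.407,-0.03,0.2],0.34]
    - [[0.407,-0.03,0.2],0.34]
    - [[0.407,-0.03,0.3],0.34]
    - [[0.407,-0.03,0.45],0.34]
    - [[0.407,-0.03,0.54],0.34]
    - [[0.407,-0.03,0.576],0.34]
    - [[0.407,-0.03,0.576],0.34]
    - [[0.407,-0.03,0.576],0.34]

```text
time_s: 13.1
eef_pos: [0.3932, -0.2682, 0.0077]
orientation: [0.261, 3.129, -0.002]
ft_force: [-0.8, 0.1, 1.1]
width: 0.095
grip_force: 0.0
```

Request:
arm_command:
  motion:
    - [[0,0,0],0]
    - [[0,0,0],0]
    - [[0,0,0],0]
    - [[0,0,0],0]
    - [[0,0,0],0]
    - [[0,0,0],0]
    - [[0,0,0],0]
    - [[0,0,0],0]
    - [[0,0,0],0]
    - [[0,0,0],0]
    - [[0,0,0],0]
  gripper: 0.4
  grip_force: 50

```text
time_s: 14.2
eef_pos: [0.3919, -0.2672, 0.0064]
orientation: [-0.262, -3.13, -0.001]
ft_force: [0.5, 2.3, 2.2]
width: 0.0497
grip_force: 49.9
```

```bash
python3 - <<'E'
from h import *
s=arm.get_state();print(s["eef_pos"],s["width"])
d=s["eef_pos"][:2]-[.3924,-.2669];print(d)
go(.6268,-.139,.09,1.6235)
E
```

```text
[ 0.39187224 -0.26722883  0.00638796] 0.04965725011936799
[-0.00052776 -0.00032883]
phi 1.4039 dphi 0.2196 q6new~ -2.34  total: shift [-0.841  0.662 -0.334]  yaw -0.439 calls 1
```

Request:
arm_command:
  motion:
    - [[0,0,-0.1],0]
    - [[0,0,-0.2],0]
    - [[0,0,-0.33],0]
    - [[-0.1,0.08,-0.33],-0.05]
    - [[-0.25,0.2,-0.33],-0.15]
    - [[-0.4,0.33,-0.33],-0.25]
    - [[-0.55,0.45,-0.33],-0.35]
    - [[-0.7,0.56,-0.33],-0.44]
    - [[-0.8,0.63,-0.33],-0.44]
    - [[-0.841,0.662,-0.33],-0.44]
    - [[-0.841,0.662,-0.33],-0.44]
    - [[-0.841,0.662,-0.33],-0.44]
    - [[-0.841,0.662,-0.33],-0.44]
    - [[-0.841,0.662,-0.33],-0.44]

```text
time_s: 15.6
eef_pos: [0.6256, -0.1399, 0.0886]
orientation: [0.081, -3.14, 0.0]
ft_force: [-0.3, -0.7, -5.3]
width: 0.0499
grip_force: 49.9
```

```bash
python3 - <<'E'
from h import *
s=arm.get_state();print(s["eef_pos"],s["width"],s["ft_force"])
go(.6268,-.139,.0425,1.6235)
f=save("wrist","w7",(140,40,372,240),3)
E
```

```text
[ 0.62558636 -0.139906    0.08863722] 0.04988279984184757 [-0.28248775 -0.68166696 -5.29410448]
phi 1.6227 dphi 0.0008 q6new~ -1.93  total: shift [-0.005  0.003  0.185]  yaw -0.002 calls 1
```

View pics/w7.png

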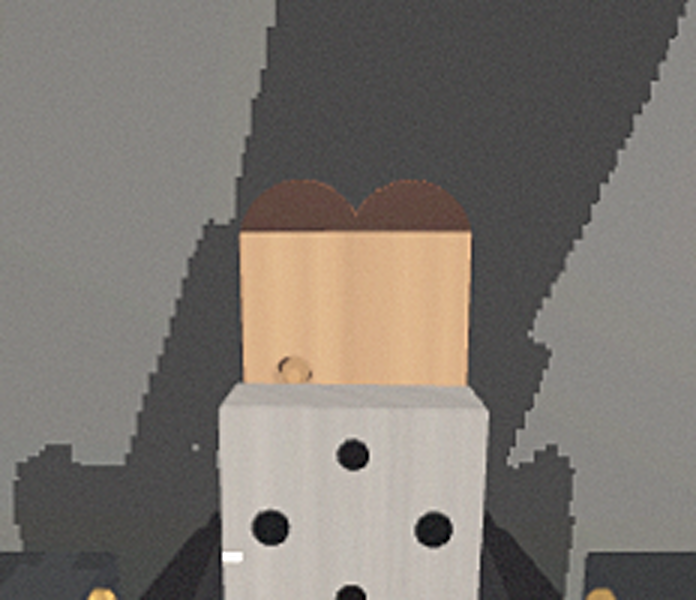

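The caul is seated, with a pin visible in its hole at (294,368), and the block is aligned above it. Lowering gently.

Request:
arm_command:
  motion:
    - [[-0.005,0.003,0.05],0]
    - [[-0.005,0.003,0.1],0]
    - [[-0.005,0.003,0.15],0]
    - [[-0.005,0.003,0.175],0]
    - [[-0.005,0.003,0.175],0]
    - [[-0.005,0.003,0.175],0]
    - [[-0.005,0.003,0.175],0]

```text
time_s: 16.35
eef_pos: [0.6286, -0.1385, 0.0459]
orientation: [-0.084, 3.139, -0.001]
ft_force: [0.2, -0.4, -5.1]
width: 0.0498
grip_force: 49.9
```

Request:
arm_command:
  motion:
    - [[0,0,0.004],0]
    - [[0,0,0.008],0]
    - [[0,0,0.012],0]
    - [[0,0,0.016],0]
    - [[0,0,0.018],0]
    - [[0,0,0.018],0]
    - [[0,0,0.018],0]

```text
time_s: 17.05
eef_pos: [0.628, -0.1383, 0.0407]
orientation: [-0.084, 3.14, -0.0]
ft_force: [0.9, 0.9, -5.9]
width: 0.0497
grip_force: 49.9
```

Request:
arm_command:
  motion:
    - [[0,0,0.002],0]
    - [[0,0,0.004],0]
    - [[0,0,0.004],0]
    - [[0,0,0.004],0]

```text
time_s: 17.45
eef_pos: [0.6281, -0.1384, 0.0404]
orientation: [-0.084, 3.14, -0.0]
ft_force: [-2.8, 0.2, 1.5]
width: 0.0497
grip_force: 49.9
```

Request:
arm_command:
  motion:
    - [[0,0,0],0]
    - [[0,0,0],0]
    - [[0,0,0],0]
    - [[0,0,0],0]
    - [[0,0,0],0]
    - [[0,0,0],0]
    - [[0,0,-0.1],0]
    - [[0,0,-0.3],0]
    - [[0,0,-0.4],0]
    - [[0,0,-0.4],0]
    - [[0,0,-0.4],0]
    - [[0,0,-0.4],0]
  gripper: 1

```text
time_s: 18.65
eef_pos: [0.6268, -0.138, 0.1376]
orientation: [0.083, -3.137, -0.002]
ft_force: [-0.9, 0.5, 0.1]
width: 0.0948
grip_force: 0.0
```

```bash
python3 - <<'E'
from h import *
s=arm.get_state();print(s["eef_pos"],s["width"])
go(.5137,-.4133,.12,1.4)
E
```

```text
[ 0.62680347 -0.13797653  0.13762019] 0.09484756655225415
phi 1.624 dphi -0.224 q6new~ -1.7  total: shift [ 0.51  -1.076  0.071]  yaw 0.448 calls 2
  step [ 0.255 -0.538  0.035] 0.224
  step [ 0.193 -0.563  0.035] 0.224
```

Request:
arm_command:
  motion:
    - [[0.255,-0.538,0.035],0.224]
    - [[0.255,-0.538,0.035],0.224]
    - [[0.255,-0.538,0.035],0.224]
    - [[0.255,-0.538,0.035],0.224]

```text
time_s: 19.05
eef_pos: [0.568, -0.2799, 0.1279]
orientation: [-0.101, -3.135, -0.001]
ft_force: [0.7, 0.7, -0.4]
width: 0.0949
grip_force: 0.0
```

Request:
arm_command:
  motion:
    - [[0.193,-0.563,0.035],0.224]
    - [[0.193,-0.563,0.035],0.224]
    - [[0.193,-0.563,0.035],0.224]
    - [[0.193,-0.563,0.035],0.224]
    - [[0.193,-0.563,0.035],0.224]
    - [[0.193,-0.563,0.035],0.224]
    - [[0.193,-0.563,0.035],0.224]
    - [[0.193,-0.563,0.035],0.224]

```text
time_s: 19.85
eef_pos: [0.5157, -0.4123, 0.1221]
orientation: [-0.265, -3.13, -0.0]
ft_force: [0.4, 0.7, 0.5]
width: 0.0951
grip_force: 0.0
```

```bash
python3 - <<'E'
from h import *
go(.5137,-.4133,.025,1.4)
E
```

```text
phi 1.4019 dphi -0.0019 q6new~ -2.16  total: shift [ 0.007 -0.005  0.388]  yaw 0.004 calls 1
```

Request:
arm_command:
  motion:
    - [[0.007,-0.005,0.15],0]
    - [[0.007,-0.005,0.3],0]
    - [[0.007,-0.005,0.36],0]
    - [[0.007,-0.005,0.388],0]
    - [[0.007,-0.005,0.388],0]
    - [[0.007,-0.005,0.388],0]
    - [[0.007,-0.005,0.388],0]

```text
time_s: 20.55
eef_pos: [0.5143, -0.4157, 0.0275]
orientation: [0.268, 3.127, -0.004]
ft_force: [-1.1, -0.1, 0.0]
width: 0.0948
grip_force: 0.0
```

Request:
arm_command:
  motion:
    - [[0,0,0],0]
    - [[0,0,0],0]
    - [[0,0,0],0]
    - [[0,0,0],0]
    - [[0,0,0],0]
    - [[0,0,0],0]
    - [[0,0,0],0]
    - [[0,0,0],0]
    - [[0,0,0],0]
    - [[0,0,0],0]
    - [[0,0,0],0]
    - [[0,0,0],0]
    - [[0,0,0],0]
    - [[0,0,0],0]
  gripper: 0.15
  grip_force: 55

```text
time_s: 21.95
eef_pos: [0.5131, -0.4146, 0.0252]
orientation: [-0.268, -3.13, -0.0]
ft_force: [0.2, -0.0, -0.7]
width: 0.0273
grip_force: 55.0
```

```bash
python3 - <<'E'
from h import *
s=arm.get_state();print(s["eef_pos"],s["width"])
go(.42,.25,.15,1.4)
E
```

```text
[ 0.5130879  -0.41456068  0.02515104] 0.02734935440457754
phi 1.4 dphi 0.0 q6new~ -2.16  total: shift [ 0.819  2.556 -0.499]  yaw -0.0 calls 3
  step [ 0.273  0.852 -0.166] -0.0
  step [ 0.273  0.852 -0.166] -0.0
  step [ 0.273  0.852 -0.166] -0.0
```

Request:
arm_command:
  motion:
    - [[0,0,-0.08],0]
    - [[0,0,-0.2],0]
    - [[0,0,-0.35],0]
    - [[0,0,-0.5],0]
    - [[0,0,-0.62],0]
    - [[0,0,-0.7],0]
    - [[0,0,-0.7],0]

```text
time_s: 22.65
eef_pos: [0.5137, -0.4154, 0.2022]
orientation: [0.268, 3.127, -0.004]
ft_force: [0.3, -0.8, -8.2]
width: 0.0272
grip_force: 55.0
```

Request:
arm_command:
  motion:
    - [[0.02,0.08,0],0]
    - [[0.05,0.22,0],0]
    - [[0.08,0.4,0],0]
    - [[0.11,0.57,0],0]
    - [[0.14,0.73,0],0]
    - [[0.172,0.897,0],0]

```text
time_s: 23.25
eef_pos: [0.5067, -0.184, 0.1959]
orientation: [-0.268, -3.124, -0.003]
ft_force: [0.9, 0.6, -7.4]
width: 0.027
grip_force: 55.0
```

Request:
arm_command:
  motion:
    - [[0.03,0.16,0],0]
    - [[0.06,0.32,0],0]
    - [[0.09,0.48,0],0]
    - [[0.12,0.64,0],0]
    - [[0.15,0.8,0],0]
    - [[0.172,0.897,0],0]

```text
time_s: 23.85
eef_pos: [0.5022, 0.0446, 0.1963]
orientation: [-0.265, -3.124, -0.001]
ft_force: [0.1, -1.1, -8.2]
width: 0.0269
grip_force: 55.0
```

Request:
arm_command:
  motion:
    - [[0.03,0.16,0],0]
    - [[0.06,0.32,0],0]
    - [[0.09,0.48,0],0]
    - [[0.12,0.64,0],0]
    - [[0.15,0.78,0],0]
    - [[0.172,0.86,0],0]
    - [[0.172,0.897,0],0]
    - [[0.172,0.897,0],0]
    - [[0.172,0.897,0],0]
    - [[0.172,0.897,0],0]

```text
time_s: 24.85
eef_pos: [0.5002, 0.2689, 0.1993]
orientation: [-0.27, -3.129, 0.002]
ft_force: [0.1, -0.4, -7.6]
width: 0.027
grip_force: 55.0
```

```bash
python3 - <<'E'
from h import *
s=arm.get_state();print(s["eef_pos"],s["width"],s["ft_force"])
save("wrist","w8")
E
```

```text
[0.50017522 0.26893988 0.19929363] 0.02700422529664381 [ 0.0942962  -0.42736804 -7.62415677]
```

View pics/w8.png

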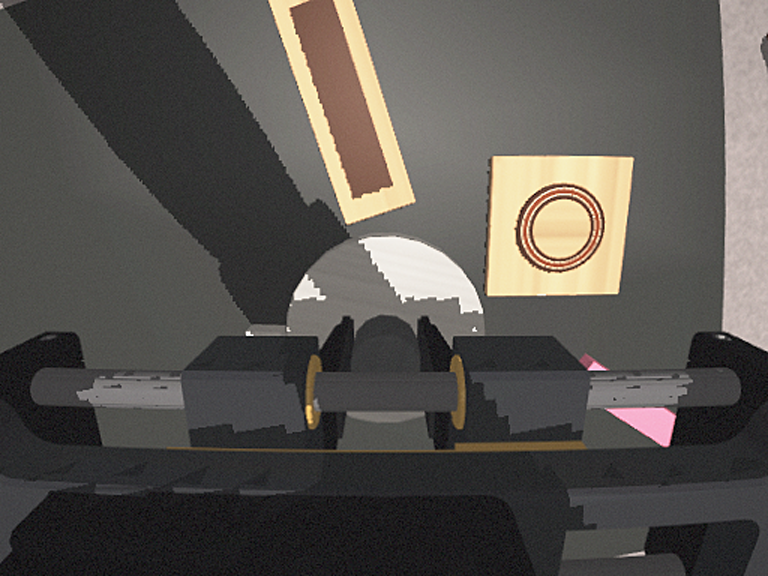

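The rosette is centred at (560,228). The bridge blank's near end corners are (355,198) and (392,188), its long edges run up to (291,12) and (341,0). The weight is held level, its disc's front edge at (385,235).

```bash
python3 - <<'E'
from h import *
d=np.load("pics/w8.npz")
s=arm.get_state();M=R.from_rotvec(s["orientation"]).as_matrix()
print("disc front, tool mm",((pix2w("w8",np.array([(385,235)])/1.5,s["eef_pos"][2]-.0112)-s["eef_pos"])@M*1000).round(1))
r=pix2w("w8",np.array([(560,228)])/1.5,.016)[0];print("ros",r)
q=pix2w("w8",np.array([(491,156),(633,157),(620,296),(487,295)])/1.5,.012);print(q.mean(0),np.linalg.norm(np.diff(q,axis=0),axis=1))
B=pix2w("w8",np.array([(355,198),(392,188),(291,12),(341,0)])/1.5,.02);C=pix2w("w8",np.array([(349,223),(414,202),(270,0),(354,0)])/1.5,.012)
print("blank",B[:,:2].round(4).tolist(),"board",C[:,:2].round(4).tolist())
for X,L in((B,.075),(C,.095)):
    v=(X[2]-X[0])/np.linalg.norm(X[2]-X[0])+(X[3]-X[1])/np.linalg.norm(X[3]-X[1]);v/=np.linalg.norm(v)
    print("width",np.linalg.norm(X[1]-X[0]).round(4),"yaw",np.arctan2(v[1],v[0]).round(4),"ctr",((X[0]+X[1])/2+L*v).round(4))
go(r[0],r[1],.1,1.4)
E
```

```text
disc front, tool mm [[43.6 -0.7 11.2]]
ros [0.4994823  0.41894594 0.016     ]
[0.50040902 0.41958998 0.012     ] [0.12072023 0.12110121 0.12168488]
blank [[0.4458, 0.2527], [0.4431, 0.2838], [0.2996, 0.2306], [0.2983, 0.2695]] board [[0.4657, 0.2432], [0.4578, 0.3001], [0.2848, 0.2152], [0.297, 0.2792]]
width 0.0312 yaw -3.0176 ctr [0.37  0.259 0.02 ]
width 0.0575 yaw -3.0001 ctr [0.3677 0.2582 0.012 ]
phi 1.3985 dphi 0.0015 q6new~ -1.0  total: shift [0.106 0.59  0.398]  yaw -0.003 calls 1
```

Request:
arm_command:
  motion:
    - [[0.02,0.1,0],0]
    - [[0.05,0.25,0.05],0]
    - [[0.08,0.4,0.1],0]
    - [[0.1,0.52,0.2],0]
    - [[0.109,0.592,0.3],0]
    - [[0.109,0.592,0.4],0]
    - [[0.109,0.592,0.5],0]
    - [[0.109,0.592,0.557],0]
    - [[0.109,0.592,0.557],0]
    - [[0.109,0.592,0.557],0]
    - [[0.109,0.592,0.557],0]
    - [[0.109,0.592,0.557],0]

```text
time_s: 26.1
eef_pos: [0.4999, 0.4214, 0.0632]
orientation: [0.268, 3.127, 0.004]
ft_force: [0.3, 0.2, -8.2]
width: 0.0269
grip_force: 55.0
```

```bash
python3 - <<'E'
from h import *
arm.camera("side")
s=arm.get_state();print(s["eef_pos"],s["ft_force"])
go(.4985,.4194,.0435,1.4)
E
```

```text
[0.49961766 0.42132554 0.062839  ] [-1.10604966 -0.44328884 -8.38701249]
phi 1.3998 dphi 0.0002 q6new~ -0.78  total: shift [ 0.003 -0.009  0.077]  yaw -0.0 calls 1
```

Request:
arm_command:
  motion:
    - [[0.003,-0.008,0.03],0]
    - [[0.003,-0.008,0.06],0]
    - [[0.003,-0.008,0.075],0]
    - [[0.003,-0.008,0.08],0]
    - [[0.003,-0.008,0.08],0]
    - [[0.003,-0.008,0.08],0]

```text
time_s: 26.75
eef_pos: [0.4975, 0.4189, 0.0411]
orientation: [-0.268, -3.13, 0.0]
ft_force: [-1.8, -2.0, -2.8]
width: 0.0275
grip_force: 55.0
```

Request:
arm_command:
  motion:
    - [[0,0,0.003],0]
    - [[0,0,0.006],0]
    - [[0,0,0.006],0]
    - [[0,0,0.006],0]

```text
time_s: 27.15
eef_pos: [0.4975, 0.4189, 0.0411]
orientation: [-0.268, -3.13, 0.001]
ft_force: [-6.0, -4.6, 4.1]
width: 0.0271
grip_force: 55.0
```

Request:
arm_command:
  motion:
    - [[0,0,0],0]
    - [[0,0,0],0]
    - [[0,0,0],0]
    - [[0,0,0],0]
    - [[0,0,0],0]
    - [[0,0,0],0]
    - [[0,0,0],0]
    - [[0,0,-0.1],0]
    - [[0,0,-0.3],0]
    - [[0,0,-0.5],0]
    - [[0,0,-0.6],0]
    - [[0,0,-0.6],0]
    - [[0,0,-0.6],0]
  gripper: 1

```text
time_s: 28.45
eef_pos: [0.4975, 0.4189, 0.1894]
orientation: [0.268, 3.13, 0.001]
ft_force: [-0.8, -0.5, -0.4]
width: 0.0952
grip_force: 0.0
```

```bash
python3 - <<'E'
from h import *
# crop1 coords /4 + (170,100)
P=pix2w("scene0",np.array([(317,541),(472,456),(494,474),(338,558)])/4+[170,100],.02)
print(P.round(4),P.mean(0)); v=P[1]-P[0]+P[2]-P[3]; a=np.arctan2(v[1],v[0]);print("bar yaw",a, np.linalg.norm(v)/2)
c=P.mean(0)
for phi in(a+np.pi/2,a-np.pi/2):
    t=np.array([-np.sin(phi),np.cos(phi)]);print("view tcp",c[:2]-.11*t)
    go(*(c[:2]-.11*t),.19,phi)
E
```

```text
[[0.6892 0.1112 0.02  ]
 [0.5408 0.139  0.02  ]
 [0.5427 0.1646 0.02  ]
 [0.6893 0.1346 0.02  ]] [0.61549824 0.13736043 0.02      ]
bar yaw 2.948366834681622 0.15030151533184527
view tcp [0.50754535 0.15848325]
phi 1.4 dphi -0.0224 q6new~ -0.76  total: shift [-0.217 -1.02  -0.003]  yaw 0.045 calls 2
  step [-0.108 -0.51  -0.001] 0.022
  step [-0.114 -0.509 -0.001] 0.022
view tcp [0.72345113 0.11623761]
phi 1.4 dphi -0.0224 q6new~ -0.76  total: shift [-1.096 -1.039 -0.002]  yaw 0.045 calls 2
  step [-0.548 -0.52  -0.001] 0.022
  step [-0.554 -0.513 -0.001] 0.022
```

Request:
arm_command:
  motion:
    - [[-0.108,-0.51,0],0.022]
    - [[-0.108,-0.51,0],0.022]
    - [[-0.108,-0.51,0],0.022]
    - [[-0.108,-0.51,0],0.022]

```text
time_s: 28.85
eef_pos: [0.5011, 0.285, 0.1859]
orientation: [-0.291, -3.123, 0.005]
ft_force: [0.0, 0.4, 0.2]
width: 0.0954
grip_force: 0.0
```

Request:
arm_command:
  motion:
    - [[-0.114,-0.509,0],0.022]
    - [[-0.114,-0.509,0],0.022]
    - [[-0.114,-0.509,0],0.022]
    - [[-0.114,-0.509,0],0.022]

```text
time_s: 29.25
eef_pos: [0.5067, 0.1561, 0.1871]
orientation: [-0.308, -3.123, 0.002]
ft_force: [0.0, 0.1, -0.3]
width: 0.0953
grip_force: 0.0
```

Request:
arm_command:
  motion:
    - [[-0.88,0,0],0]
    - [[-0.88,0,0],0]
    - [[-0.88,0,0],0]
    - [[-0.88,0,0],0]
    - [[-0.88,0,0],0]
    - [[-0.88,0,0],0]
    - [[-0.88,0,0],0]
    - [[-0.88,0,0],0]
    - [[-0.88,0,0],0]

```text
time_s: 30.15
eef_pos: [0.7223, 0.1172, 0.1895]
orientation: [-0.301, -3.127, -0.0]
ft_force: [0.4, -0.0, -0.2]
width: 0.0951
grip_force: 0.0
```

```bash
python3 - <<'E'
from h import *
s=arm.get_state();print(s["eef_pos"])
save("wrist","w9")
E
```

```text
[0.72228874 0.11717936 0.18949137]
```

View pics/w9.png

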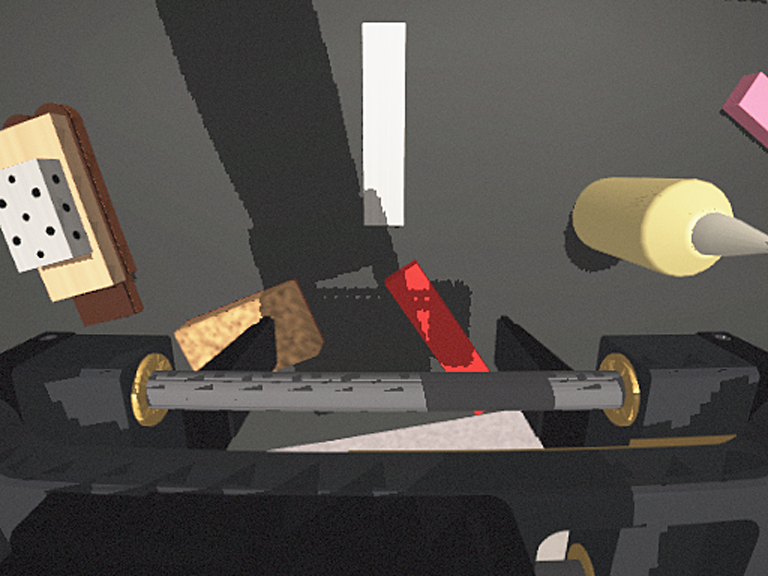

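The bar's corners are at (362,23), (405,24), (405,226), (363,225). The block sits on the caul at (40,215), and the bottle is clear of the path.

```bash
python3 - <<'E'
from h import *
b=fit("w9",box(.15,.032,.02),[(405,226),(363,225),(362,23),(405,24)],(.616,.137,-.19))
go(b[0],b[1],.0065,b[2]+np.pi/2)
E
```

```text
w9 [ 0.6199  0.1355 -0.191 ] rms px 0.49
phi 1.3789 dphi 0.0009 q6new~ -1.29  total: shift [ 0.417 -0.006  0.733]  yaw -0.002 calls 1
```

Request:
arm_command:
  motion:
    - [[0.2,-0.003,0.1],0]
    - [[0.417,-0.006,0.25],0]
    - [[0.417,-0.006,0.4],0]
    - [[0.417,-0.006,0.55],0]
    - [[0.417,-0.006,0.65],0]
    - [[0.417,-0.006,0.71],0]
    - [[0.417,-0.006,0.733],0]
    - [[0.417,-0.006,0.733],0]
    - [[0.417,-0.006,0.733],0]

```text
time_s: 31.1
eef_pos: [0.6223, 0.1349, 0.0081]
orientation: [0.302, 3.124, 0.001]
ft_force: [-0.0, -0.3, 0.2]
width: 0.095
grip_force: 0.0
```

Request:
arm_command:
  motion:
    - [[0,0,0],0]
    - [[0,0,0],0]
    - [[0,0,0],0]
    - [[0,0,0],0]
    - [[0,0,0],0]
    - [[0,0,0],0]
    - [[0,0,0],0]
    - [[0,0,0],0]
    - [[0,0,0],0]
    - [[0,0,0],0]
    - [[0,0,0],0]
    - [[0,0,0],0]
    - [[0,0,0],0]
    - [[0,0,0],0]
  gripper: 0.2
  grip_force: 55

```text
time_s: 32.5
eef_pos: [0.6208, 0.1349, 0.0061]
orientation: [0.303, 3.127, 0.001]
ft_force: [0.4, 2.7, -0.9]
width: 0.0317
grip_force: 55.0
```

```bash
python3 - <<'E'
from h import *
s=arm.get_state();print(s["eef_pos"],s["width"], s["eef_pos"][:2]-[.6199,.1355])
go(.49,.275,.19,1.70)
E
```

```text
[0.62080932 0.1349106  0.00610302] 0.03168536820914457 [ 0.00090932 -0.0005894 ]
phi 1.3779 dphi 0.3221 q6new~ -1.57  total: shift [ 0.621  0.45  -0.735]  yaw -0.644 calls 1
```

Request:
arm_command:
  motion:
    - [[0,0,-0.08],0]
    - [[0,0,-0.2],0]
    - [[0,0,-0.35],0]
    - [[0,0,-0.5],0]
    - [[0.05,0.04,-0.62],-0.05]
    - [[0.15,0.1,-0.7],-0.15]
    - [[0.27,0.2,-0.735],-0.27]
    - [[0.4,0.29,-0.735],-0.4]
    - [[0.52,0.38,-0.735],-0.53]
    - [[0.6,0.43,-0.735],-0.62]
    - [[0.621,0.45,-0.735],-0.644]
    - [[0.621,0.45,-0.735],-0.644]
    - [[0.621,0.45,-0.735],-0.644]
    - [[0.621,0.45,-0.735],-0.644]
    - [[0.621,0.45,-0.735],-0.644]

```text
time_s: 34.0
eef_pos: [0.4906, 0.274, 0.1897]
orientation: [0.2, -3.135, 0.001]
ft_force: [0.2, 0.1, -6.2]
width: 0.0316
grip_force: 55.0
```

```bash
python3 - <<'E'
from h import *
s=arm.get_state();print(s["eef_pos"],s["width"],s["ft_force"])
save("wrist","w10",(106,0,406,225),2.6)
E
```

```text
[0.49064612 0.27401978 0.18971746] 0.031552854659305796 [ 0.19575885  0.06809773 -6.24605688]
```

View pics/w10.png

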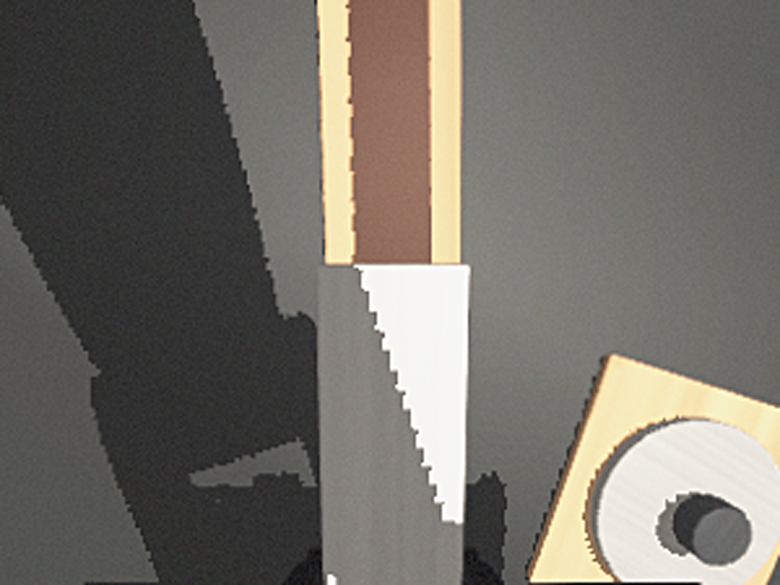

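The bridge blank lies straight ahead, its edges at x≈350–355 and 429–431, and the weight sits on the rosette at lower right. Computing the lateral line.

```bash
python3 - <<'E'
from h import *
q=lambda p:np.array(p)/2.6+[106,0]
L=pix2w("w10",q([(350,20),(355,255)]),.02)[:,:2];Rr=pix2w("w10",q([(429,20),(431,255)]),.02)[:,:2]
l=pix2w("w10",q([(318,20),(326,255)]),.012)[:,:2];r=pix2w("w10",q([(461,20),(461,255)]),.012)[:,:2]
for a,b in((L,Rr),(l,r)):
    m=(a+b)/2;v=m[1]-m[0];print("w",np.linalg.norm(a-b,axis=1).round(4),"yaw",np.arctan2(v[1],v[0]).round(4),"y at x=.369",(m[0]+v*(.369-m[0,0])/v[0]).round(4))
# seam of rosette vs weight
go(.37,.2588,.06,.127+np.pi/2)
E
```

```text
w [0.0335 0.034 ] yaw 0.1435 y at x=.369 [0.369  0.2575]
w [0.062  0.0618] yaw 0.1458 y at x=.369 [0.369  0.2577]
phi 1.6985 dphi -0.0008 q6new~ -1.28  total: shift [0.486 0.001 0.519]  yaw 0.002 calls 1
```

Request:
arm_command:
  motion:
    - [[0.08,0,0],-0.01]
    - [[0.2,0,0.02],-0.03]
    - [[0.33,-0.002,0.1],-0.033]
    - [[0.43,-0.003,0.2],-0.033]
    - [[0.489,-0.004,0.32],-0.033]
    - [[0.489,-0.004,0.44],-0.033]
    - [[0.489,-0.004,0.53],-0.033]
    - [[0.489,-0.004,0.56],-0.033]
    - [[0.489,-0.004,0.56],-0.033]
    - [[0.489,-0.004,0.56],-0.033]
    - [[0.489,-0.004,0.56],-0.033]
    - [[0.489,-0.004,0.56],-0.033]

```text
time_s: 35.25
eef_pos: [0.37, 0.2587, 0.0514]
orientation: [-0.228, 3.131, 0.002]
ft_force: [-0.8, -0.4, -6.4]
width: 0.0314
grip_force: 55.0
```

```bash
python3 - <<'E'
from h import *
arm.camera("side")
s=arm.get_state();print(s["eef_pos"],s["ft_force"])
go(.3695,.2575,.0285,1.715)
E
```

```text
[0.36975646 0.25853262 0.05110296] [-0.14029018 -0.13564016 -6.13116397]
phi 1.7164 dphi -0.0014 q6new~ -1.22  total: shift [ 0.002 -0.004  0.09 ]  yaw 0.003 calls 1
```

Request:
arm_command:
  motion:
    - [[0.002,-0.004,0.03],0]
    - [[0.002,-0.004,0.06],0]
    - [[0.002,-0.004,0.08],0]
    - [[0.002,-0.004,0.09],0]
    - [[0.002,-0.004,0.093],0]
    - [[0.002,-0.004,0.093],0]
    - [[0.002,-0.004,0.093],0]

```text
time_s: 36.0
eef_pos: [0.3687, 0.2571, 0.0268]
orientation: [-0.229, 3.133, 0.0]
ft_force: [-0.0, 0.8, -6.0]
width: 0.0314
grip_force: 55.0
```

Request:
arm_command:
  motion:
    - [[0,0,0.003],0]
    - [[0,0,0.006],0]
    - [[0,0,0.007],0]
    - [[0,0,0.007],0]
    - [[0,0,0.007],0]

```text
time_s: 36.5
eef_pos: [0.3689, 0.2572, 0.0261]
orientation: [-0.229, 3.133, -0.0]
ft_force: [-4.3, -3.3, 6.3]
width: 0.0318
grip_force: 55.0
```

Request:
arm_command:
  motion:
    - [[0,0,0],0]
    - [[0,0,0],0]
    - [[0,0,0],0]
    - [[0,0,0],0]
    - [[0,0,0],0]
    - [[0,0,0],0]
    - [[0,0,0],0]
    - [[0,0,-0.1],0]
    - [[0,0,-0.3],0]
    - [[0,0,-0.5],0]
    - [[-0.2,0,-0.7],0]
    - [[-0.4,0,-0.8],0]
    - [[-0.52,0,-0.8],0]
    - [[-0.52,0,-0.8],0]
    - [[-0.52,0,-0.8],0]
    - [[-0.52,0,-0.8],0]
    - [[-0.52,0,-0.8],0]
  gripper: 1

```text
time_s: 38.2
eef_pos: [0.4955, 0.2757, 0.224]
orientation: [0.23, -3.132, 0.001]
ft_force: [-0.0, -0.3, 0.3]
width: 0.0953
grip_force: 0.0
```

```bash
python3 - <<'E'
from h import *
arm.camera("side")
s=arm.get_state();print(s["eef_pos"],s["width"],s["ft_force"])
save("wrist","w11")
E
```

```text
[0.49567729 0.27576155 0.22426023] 0.09546763120523666 [-0.09517108 -0.79703287 -0.06333079]
```

View pics/w11.png

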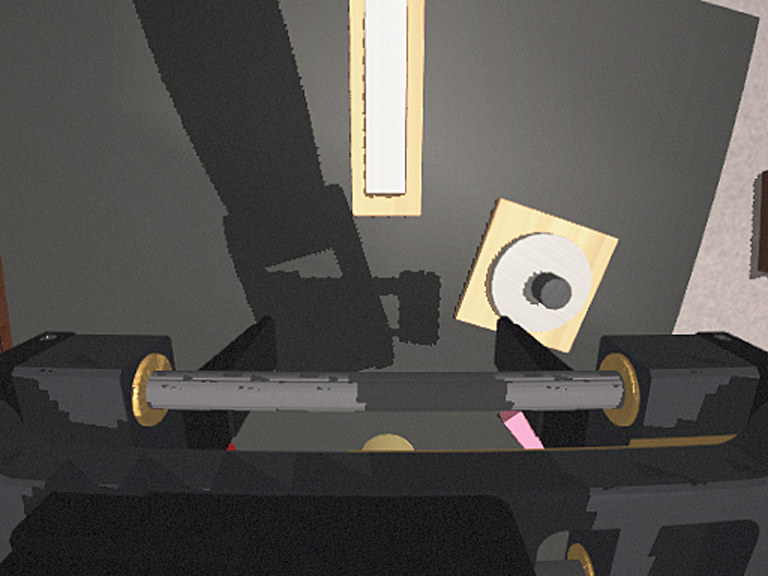

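The bar lies along the bridge with its near end at row 194 and the board's end at row 216. The disc is centred near (540,282) on a form with corners (500,199), (619,238), (570,352), (456,319).

```bash
python3 - <<'E'
from h import *
d=lambda p,z:pix2w("w11",np.array(p)/1.5,z)[:,:2]
print("disc",d([(540,282.5)],.03),"knob",d([(552,291)],.064),"form",d([(500,199),(619,238),(570,352),(456,319)],.012).mean(0))
a=d([(366,193),(406,194)],.04);b=d([(353,216),(421,216)],.012)
u=np.array([np.cos(.1445),np.sin(.1445)]);n=np.array([-u[1],u[0]])
print("bar end",a@u,a@n,"board end",b@u,b@n, "gap should be .020")
E
```

```text
disc [[0.49907641 0.41649088]] knob [[0.49801735 0.41405232]] form [0.49987206 0.42036731]
bar end [0.4754003  0.47614115] [0.18482235 0.21787493] board end [0.49690484 0.49676544] [0.17168122 0.23302779] gap should be .020
```

```bash
python3 -c "
from rig import arm
print(arm.sign_off())"
```

```text
the job is handed in; nothing more can be done
None
```

I handed the job in after about 38 s of robot time: the caul is down over both pins with the drilled block on it, the bar is about 1 mm off centre on the bridge blank, and the round weight is about 4 mm off centre on the rosette (estimated from the last camera view). The interface gave no verdict.

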